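Lay out the scallop size sample in order

ROBOT

A 6-joint arm with a two-finger parallel gripper is mounted at the origin on the work surface. World frame = base frame: x ahead of the robot, y to its left, z up, the work surface at z = 0. Lengths are in mm, angles in rad, forces in N, time in s.
With the tool pointing down it reaches from about 350 to 800 mm from the base axis. Payload 7.3 kg.
Tool frame: the origin (TCP) lies at the very end of the fingers, on their centre line; the grasp point (between the pads) lies ctrl.grasp_offset behind it (ctrl.grasp_offset is the distance from the TCP to the grasp point, in mm); z points along the fingers, y is the line along which they close (so a half turn about z gives the same grasp; the last joint's range is limited). The gripper opens to 85 mm and grips with 20 to 120 N. Pads are 22 mm wide; open, the fingers measure 114 mm over their backs; the gripper's body (76 mm by 85 mm) begins 54 mm behind the grasp point. The pads swing forward as they close: fully open they stand 13 mm farther back than shut.
Start: joints at [-1.357, 0.342, 1.524, -0, 1.275, -0.146], TCP at [184.869, -491.394, 231.322] pointing down, gripper open.
Joint ranges: [-2.53, 2.53], [-0.77, 2.02], [0.04, 2.7], [-1, 4.14], [0.28, 2.66], [-3.11, 3.11]. Speed limits (rad/s): [2.57, 2.57, 3.14, 3.14, 3.14, 3.14].

INTERFACE

Orientations are given as a unit quaternion [x, y, z, w].
In Python, from plant import ctrl gives the robot as it stands. The module is installed in compiled form; this text tells all that it offers. Calls block until the motion is done:
- ctrl.goto(position, orientation): joint-space move of the TCP to a pose.
- ctrl.move_linear(position, ori=None, velocity=150): straight line of the TCP; ori=None keeps the orientation; velocity is the mean speed in mm/s.
- ctrl.move_joints(angles): joint-space move.
- ctrl.command_gripper(opening, effort=None): opening from 0.0 (shut) to 1.0 (fully open); effort is the grip in N (None keeps the last); returns when the fingers have stopped.
- ctrl.sleep(seconds).
- ctrl.ik(position, orientation): joint angles nearest the present ones, or None.
- ctrl.snapshot(name): name is "side" or "top"; returns (picture, depth): 420x560x3 uint8, blue, green, red; 420x560 float32, mm along the optical axis (not along the pixel's ray), 0 where there is no reading.
- ctrl.calibration(name): a dict with "fx", "fy", "cx", "cy" (pixels), "camera_from_world" (4x4, takes a point from world to camera coordinates). Camera axes: x right, y down, z forward; pixel columns grow to the right and rows downward; lengths in mm; the calibration is good to about 2 mm. A picture is of the moment at which its call begins. calibration takes no time and is no camera call.
A pose or a line that the arm cannot do raises ctrl.PlanningError and nothing moves.
- ctrl.hand_in(): hands the job in; it is judged then, once.
Readings, each from a call of its own:
- ctrl.current_time(): time.
- ctrl.current_q(): joint angles.
- ctrl.current_dq(): joint speeds.
- ctrl.current_effort(): joint torques, N m.
- ctrl.current_position(): TCP position.
- ctrl.current_tcp_rot(): TCP orientation.
- ctrl.current_ft_force(): force on the tool from outside, world axes, zero at the start.
- ctrl.current_wrist_torque(): the same for the moment, N m.
- ctrl.current_finger_gap(): opening from 0.0 (shut) to 1.0 (fully open).
- ctrl.current_gripper_force(): force on a finger pad.
Only numpy, scipy, OpenCV 4.12 (cv2) and the standard library are available. Lean on these libraries where they do the work, as an engineer would, in place of code of your own. Each camera call takes 0.05 s, during which the arm holds its last target. There are 200 camera calls.

TASK

Lay out the size sample for weighing: put the four scallops from the blue board into the four steel dishes on the white board, one in each, flat in the middle of its dish, in order of size with the smallest in the dish next to the bench scale and the largest in the dish farthest from it. Set each one down, do not drop it: the shells chip.

Things in the scene. Friction and masses are not known exactly. Their poses are not given: they have to be found in the camera images.
- shell_a: The smallest scallop: closed rigid tan-brown ribbed fan shell lying flat on the blue board, 42 mm wide (along y), 18 mm thick, 20 g. From above: a 42 mm circle about the origin plus a hinge with ears, to 25 mm out on the -x side. Lens-like: its blunt edge, 4 mm high, is centred 9 mm above its underside; grip there, across y. Origin: underside, circle's centre; z up.
- shell_b: The second smallest scallop: closed rigid tan-brown ribbed fan shell lying flat on the blue board, 50 mm wide (along y), 21 mm thick, 34 g. From above: a 50 mm circle about the origin plus a hinge with ears, to 30 mm out on the -x side. Lens-like: its blunt edge, 5 mm high, is centred 10 mm above its underside; grip there, across y. Origin: underside, circle's centre; z up.
- shell_c: The second largest scallop: closed rigid tan-brown ribbed fan shell lying flat on the blue board, 58 mm wide (along y), 24 mm thick, 54 g. From above: a 58 mm circle about the origin plus a hinge with ears, to 35 mm out on the -x side. Lens-like: its blunt edge, 6 mm high, is centred 12 mm above its underside; grip there, across y. Origin: underside, circle's centre; z up.
- shell_d: The largest scallop: closed rigid tan-brown ribbed fan shell lying flat on the blue board, 66 mm wide (along y), 28 mm thick, 80 g. From above: a 66 mm circle about the origin plus a hinge with ears, to 40 mm out on the -x side. Lens-like: its blunt edge, 7 mm high, is centred 14 mm above its underside; grip there, across y. Origin: underside, circle's centre; z up.
- dish_a: One of four alike round shallow steel sample dishes, loose, in a row on the white board: 100 mm over the rim, 92 mm inside, 8 mm high, floor 3 mm thick (rim 5 mm above the floor), 150 g. Origin: centre of its underside; z up. The letter says nothing about its place in the row.
- dish_b: One of four alike round shallow steel sample dishes, loose, in a row on the white board: 100 mm over the rim, 92 mm inside, 8 mm high, floor 3 mm thick (rim 5 mm above the floor), 150 g. Origin: centre of its underside; z up. The letter says nothing about its place in the row.
- dish_c: One of four alike round shallow steel sample dishes, loose, in a row on the white board: 100 mm over the rim, 92 mm inside, 8 mm high, floor 3 mm thick (rim 5 mm above the floor), 150 g. Origin: centre of its underside; z up. The letter says nothing about its place in the row.
- dish_d: One of four alike round shallow steel sample dishes, loose, in a row on the white board: 100 mm over the rim, 92 mm inside, 8 mm high, floor 3 mm thick (rim 5 mm above the floor), 150 g. Origin: centre of its underside; z up. The letter says nothing about its place in the row.
- row_board: White plastic board under the row of dishes, 130 x 470 mm, 10 mm thick, fixed (the blue board is alike). Origin: centre of its underside, on the table. Its y axis runs along the row, +y to the robot's left; the four dishes stand on it about 116 mm apart, about at y = -174, -58, 58 and 174 mm.
- scale: Grey bench scale with a steel platform and, along the side facing the robot, a black panel with a green display, 240 x 200 mm, 64 mm high, fixed. It stands off one end of the row, to the robot's left or right. Origin: centre of its underside. (Off the other end stands an open carton of scallops, 125 mm high.)
There are look-alikes about, which are no part of the job. Leave any orange look-alike of the shell_a alone.

How it is judged:
By the outcome, as a careful person would: the job done as asked, in the order asked, and still so for the second after the job is handed in, with the robot touching nothing.
It also fails if it takes over 102 s, if anything falls off the work surface, if the arm or the gripper's body presses on something with over 40 N, if the wrist force passes 120 N, or if a joint passes its speed limit or range.

## Working session

There is one attempt and no reset: what is moved stays moved. The work goes in short steps, each a Python script; the robot and the scene stay as the last script left them, time stands still between calls to the robot, and variables do not carry over. Pictures are saved under pics/ and viewed, at most 14 in all, crops included, and the job is handed in when it is done.

```bash
mkdir -p pics
python3 - <<'E'
from plant import ctrl
import cv2, numpy as np
for n in ("top","side"):
    p,d=ctrl.snapshot(n); cv2.imwrite(f"pics/{n}0.png",p); np.save(f"{n}0.npy",d)
    c=ctrl.calibration(n); print(n,c["fx"],c["cx"],c["cy"],np.round(c["camera_from_world"],3).tolist())
print(ctrl.grasp_offset,ctrl.current_tcp_rot(),ctrl.current_time())
E
```

```text
top 467.72357218976737 276.78824658676155 202.3723322564799 [[-0.001, -1.0, -0.014, 19.39], [-0.994, 0.003, -0.108, 598.402], [0.108, 0.014, -0.994, 1189.136], [0.0, 0.0, 0.0, 1.0]]
side 425.5216122328205 283.26170349172224 212.43063502710942 [[-0.994, -0.113, -0.012, 605.007], [-0.068, 0.68, -0.73, 80.46], [0.091, -0.724, -0.683, 1135.604], [0.0, 0.0, 0.0, 1.0]]
18.700000000000003 [ 9.83860890e-01  1.78933790e-01 -1.86918742e-05 -6.68659639e-04] 0.1
```

View pics/top0.png

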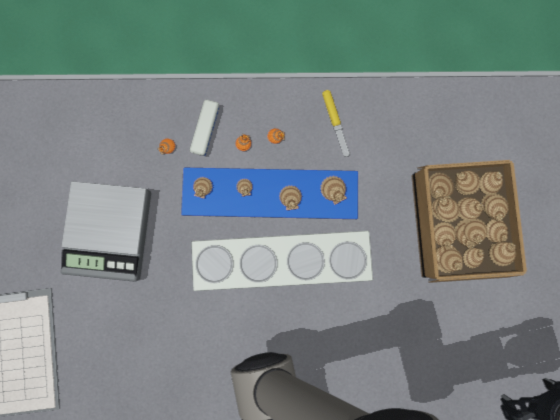

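View pics/side0.png

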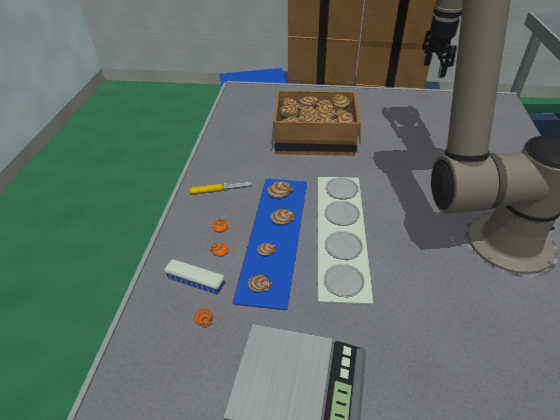

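The scale is at the left (≈(105,232) top view), so the row runs left→right from small to large. The four candidates are on the blue board at (202,187), (244,187), (290,196) and (333,188). The three orange look-alikes, at (167,146), (243,143) and (275,136), are off the board. I'll check the sizes and hinge directions in an enlarged crop.

```bash
cat > see.py <<'E'
import numpy as np, cv2
from plant import ctrl
def world(cam,u,v,z):
    c=ctrl.calibration(cam);T=np.array(c["camera_from_world"]);R,t=T[:3,:3],T[:3,3]
    o=-R.T@t; r=R.T@np.array([(u-c["cx"])/c["fx"],(v-c["cy"])/c["fy"],1.])
    return (o+r*(z-o[2])/r[2])[:2]
E
python3 - <<'E'
import cv2, numpy as np
from see import world
p=cv2.imread("pics/top0.png")
cv2.imwrite("pics/c1.png",cv2.resize(p[165:222,178:362],None,fx=4.3,fy=4.3,interpolation=cv2.INTER_CUBIC))
hsv=cv2.cvtColor(p,cv2.COLOR_BGR2HSV)
b=p.astype(int); m=((b[...,2]-b[...,0])>-5).astype(np.uint8); 
for (x0,x1) in ((188,220),(230,260),(273,308),(316,351)):
    s=np.zeros_like(m); s[170:217,x0:x1]=m[170:217,x0:x1]
    n,l,st,_=cv2.connectedComponentsWithStats(s); k=1+st[1:,4].argmax()
    cs,_=cv2.findContours((l==k).astype(np.uint8),0,1)
    print(st[k], "area mm2",st[k][4]*2.5**2, cv2.moments((l==k).astype(np.uint8),True)['m10']/st[k][4])
for q in ((214.5,264),(259,264),(306,261),(348.5,260)): print(np.round(world("top",*q,18)))
E
```

```text
[194 177  18  21 282] area mm2 1762.5 202.03191489361703
[237 179  15  17 197] area mm2 1231.25 244.09137055837564
[280 186  21  24 382] area mm2 2387.5 290.12303664921467
[321 176  25  28 505] area mm2 3156.25 333.2752475247525
[439. 181.]
[439.  65.]
[446. -58.]
[ 449. -168.]
```

View pics/c1.png

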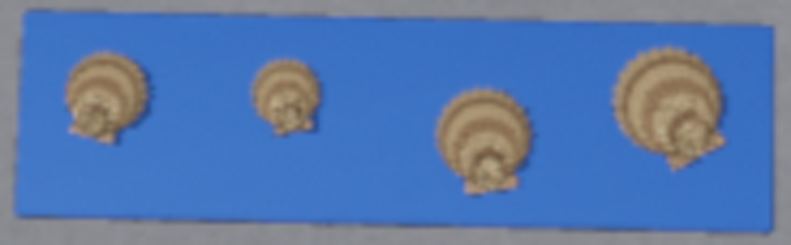

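Sizes left to right in the top view: (202,187) is b (about 50 mm), (244,187) is a, the smallest tan one, (290,196) is c, and (333,188) is d. All have their hinges towards the robot. Next I'll fit the poses and the dish circles in rectified views.

```bash
cat >> see.py <<'E'
def rect(cam,img,z,x0,y0,half=70,s=2):
    "world-rectified patch: col = (y0+half-y)*s, row = (x0+half-x)*s"
    c=ctrl.calibration(cam);T=np.array(c["camera_from_world"])
    g=np.arange(2*half*s); Y,X=np.meshgrid(y0+half-g/s,x0+half-g/s)
    P=np.stack([X,Y,np.full_like(X,z,dtype=float)],-1)@T[:3,:3].T+T[:3,3]
    U=(c["fx"]*P[...,0]/P[...,2]+c["cx"]).astype(np.float32);V=(c["fy"]*P[...,1]/P[...,2]+c["cy"]).astype(np.float32)
    return cv2.remap(img,U,V,cv2.INTER_CUBIC),X,Y
def fit_shell(cam,img,z,x0,y0,R,H):
    from scipy.optimize import minimize
    im,X,Y=rect(cam,img,z,x0,y0,half=60); im=im.astype(int)
    m=((im[...,2]-im[...,0])>-10)&(np.hypot(X-x0,Y-y0)<H+12)
    def cost(p):
        dx,dy=X-p[0],Y-p[1];c,s=np.cos(p[2]),np.sin(p[2]); lx,ly=c*dx+s*dy,-s*dx+c*dy
        sd=np.minimum(np.hypot(lx,ly)-R,np.maximum(np.maximum(-H-lx,lx),np.abs(ly)-.45*R))
        return np.abs(m-1/(1+np.exp(np.clip(sd,-30,30)*1.5))).sum()/m.sum()
    return min((minimize(cost,[x0,y0,a],method="Nelder-Mead",options=dict(initial_simplex=np.array([[x0,y0,a],[x0+4,y0,a],[x0,y0+4,a],[x0,y0,a+.3]]))) for a in (-.8,-.4,0,.4,.8)),key=lambda r:r.fun)
E
python3 - <<'E'
import cv2, numpy as np
from see import *
p=cv2.imread("pics/top0.png")
px=dict(b=(202,186),a=(244,187),c=(290,195),d=(333,188)); R=dict(a=(21,25,9),b=(25,30,10),c=(29,35,12),d=(33,40,14))
tiles=[]
for k,q in sorted(px.items()):
    z=10+R[k][2]; x,y=world("top",*q,z); r=fit_shell("top",p,z,x,y,R[k][0],R[k][1]); print(k,np.round(r.x,2),round(r.fun,3))
    im,_,_=rect("top",p,z,*r.x[:2],half=48); cv2.circle(im,(96,96),2*R[k][0],(0,255,0),1)
    c,s=np.cos(r.x[2]),np.sin(r.x[2]); cv2.line(im,(96,96),(int(96+s*2*R[k][1]),int(96+c*2*R[k][1])),(0,0,255),1); tiles.append(im)
dt=[]
for q in ((214.5,264),(259,264),(306,261),(348.5,260)):
    x,y=world("top",*q,18); im,X,Y=rect("top",p,18,x,y,half=58)
    g=cv2.cvtColor(im,cv2.COLOR_BGR2GRAY)
    gb=cv2.GaussianBlur(g,(0,0),2).astype(float); best=None
    t=np.linspace(0,2*np.pi,180)
    # darkest thin rim: mean gradient across r=50
    for dx in np.arange(-8,8.1,.5):
        for dy in np.arange(-8,8.1,.5):
            f=lambda r: cv2.remap(gb.astype(np.float32),((58-dy+r*np.cos(t))*2).astype(np.float32)[None],((58-dx+r*np.sin(t))*2).astype(np.float32)[None],1).mean()
            v=f(52.5)-f(48)
            if best is None or v>best[0]: best=(v,x+dx,y+dy)
    print("dish",np.round(best,1)); o=(int((58-(best[2]-y))*2),int((58-(best[1]-x))*2)); cv2.circle(im,o,100,(0,0,255),1); dt.append(im[20:212,20:212])
cv2.imwrite("pics/fit.png",np.vstack([np.hstack(tiles),np.hstack(dt)]))
E
```

```text
a [6.4334e+02 1.0507e+02 2.4000e-01] 0.119
b [ 6.4401e+02  2.1603e+02 -3.2000e-01] 0.098
c [ 6.1626e+02 -1.6760e+01  1.6000e-01] 0.092
d [ 6.3692e+02 -1.2945e+02  5.3000e-01] 0.084
dish [ 41.2 440.2 180.7]
dish [ 37.5 441.5  65.9]
dish [ 35.7 447.7 -57.1]
dish [  33.8  449.6 -166.6]
```

View pics/fit.png

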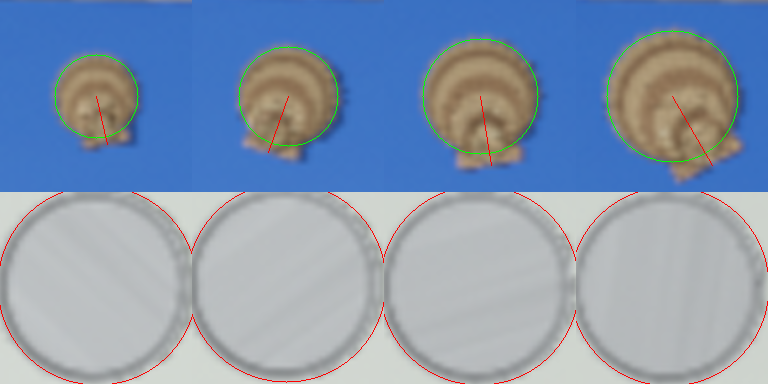

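Run:
```python
import cv2, numpy as np
from see import *
D=[(440.2,180.7),(441.5,65.9),(447.7,-57.1),(449.6,-166.6)]
t=np.linspace(0,2*np.pi,180)
for cam in ("top","side"):
  p=cv2.imread(f"pics/{cam}0.png"); tiles=[]
  for x,y in D:
    im,_,_=rect(cam,p,18,x,y,half=64); gb=cv2.GaussianBlur(cv2.cvtColor(im,6),(0,0),1.5).astype(np.float32)
    def f(r,dx,dy): return cv2.remap(gb,((64-dy+r*np.cos(t))*2).astype(np.float32)[None],((64-dx+r*np.sin(t))*2).astype(np.float32)[None],1).mean()
    G=[(dx,dy) for dx in np.arange(-8,8.1,.5) for dy in np.arange(-8,8.1,.5)]
    i=max(G,key=lambda g:f(44,*g)-f(48,*g)); o=min(G,key=lambda g:f(48,*g))
    print(cam,"inner",x+i[0],y+i[1],"ring",x+o[0],y+o[1])
    cv2.circle(im,(128-int(2*o[1]),128-int(2*o[0])),100,(0,0,255),1); cv2.circle(im,(128-int(2*o[1]),128-int(2*o[0])),92,(0,255,0),1); tiles.append(im[28:228,28:228])
  cv2.imwrite(f"pics/dish_{cam}.png",np.hstack(tiles))
p=cv2.imread("pics/side0.png")
for k,(x,y,R,H,h) in dict(a=(643,105,21,25,9),b=(644,216,25,30,10),c=(616,-17,29,35,12),d=(637,-129,33,40,14)).items():
    r=fit_shell("side",p,10+h,x,y,R,H); print(k,np.round(r.x,2),round(r.fun,3))
cv2.imwrite("pics/dish.png",np.vstack([cv2.imread("pics/dish_top.png"),cv2.imread("pics/dish_side.png")]))
```

```text
top inner 440.7 179.7 ring 440.2 180.2
top inner 444.0 65.4 ring 442.0 65.4
top inner 439.7 -65.1 ring 447.7 -57.6
top inner 441.6 -174.6 ring 450.1 -167.1
side inner 443.7 184.2 ring 442.2 185.2
side inner 444.5 69.9 ring 443.0 70.9
side inner 449.7 -52.6 ring 448.7 -52.1
side inner 441.6 -173.6 ring 451.1 -161.6
a [6.4420e+02 1.0516e+02 3.0000e-01] 0.118
b [ 6.4518e+02  2.1612e+02 -3.1000e-01] 0.094
c [ 6.1749e+02 -1.7070e+01  1.7000e-01] 0.122
d [ 637.38 -129.14    1.2 ] 0.128
```

View pics/dish.png

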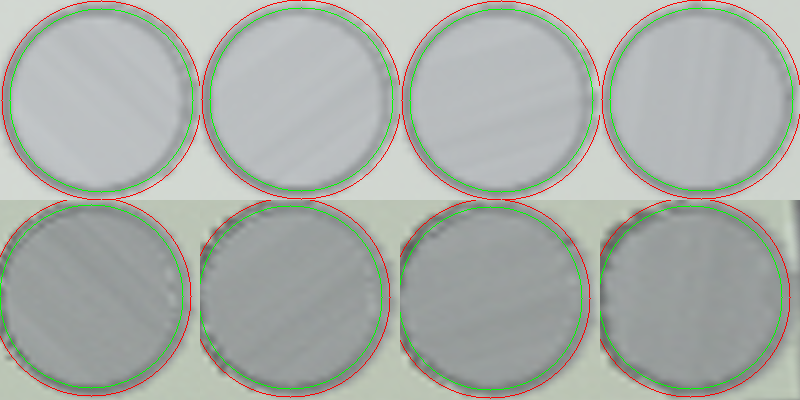

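The top and side fits agree to about 1 mm for the shells. Correcting for shadow, the dish centres are about (441,182), (442,68), (448,-55) and (450,-165). Before grasping, I'll touch a free spot on the blue board gently to find the real fingertip height at partial openings.

```bash
cat > arm.py <<'E'
import numpy as np
from plant import ctrl
def quat(yaw): return [np.cos(yaw/2),np.sin(yaw/2),0,0]
def touch(z0,zmin,thr=2.5,step=1.0):
    p=list(ctrl.current_position()); f0=ctrl.current_ft_force()[2]; z=z0
    while z>zmin:
        z-=step; ctrl.move_linear([p[0],p[1],z],velocity=25)
        if ctrl.current_ft_force()[2]-f0>thr: break
    return z,ctrl.current_ft_force()[2]-f0
E
python3 - <<'E'
from arm import *
ctrl.command_gripper(0.5,40)
ctrl.goto([600,160,130],quat(0)); print(ctrl.current_time(),ctrl.current_finger_gap())
for o in (0.5,0.8):
    ctrl.move_linear([600,160,20]); ctrl.command_gripper(o)
    print(o,touch(19,-3),ctrl.current_position(),ctrl.current_time())
ctrl.move_linear([600,160,70])
E
```

```text
3.3417 0.5044860581417236
0.5 (7.0, np.float64(9.340442291814782)) [600.75709307 160.14476301   8.18116212] 7.4417
0.8 (2.0, np.float64(6.947307614763985)) [599.87085025 159.98826076   2.82558135] 12.3083
```

```bash
cat >> arm.py <<'E'
# shell: x,y,yaw, width, tip height above board; dish x,y
S=dict(a=(643.8,105.1,.26,42,2.8),b=(644.5,216.1,-.32,50,4),c=(616.9,-16.9,.17,58,6),d=(637.1,-129.3,.53,66,7))
D=dict(a=(441,182.3),b=(442.5,67.7),c=(448,-55),d=(450,-165))
back=lambda o: np.interp(o,[0,.5,.59,.68,.78,1],[0,2.2,3.5,5,7.2,13])
def do(k,lift=60):
    x,y,yaw,w,h=S[k]; o=w/85; z=10+h-back(o); dx,dy=D[k]; pre=min(1,o+.2)
    ctrl.command_gripper(pre,35)
    ctrl.goto([x,y,z+lift],quat(yaw)); ctrl.move_linear([x,y,z],velocity=120)
    ctrl.command_gripper(0.0,35)
    print(k,"gap mm",ctrl.current_finger_gap()*85,"F",ctrl.current_gripper_force())
    ctrl.move_linear([x,y,z+lift],velocity=100)
    g=ctrl.current_finger_gap()*85; print(" lifted gap",g,"t",ctrl.current_time())
    if g<w-8: return False
    ctrl.goto([dx,dy,z+lift],quat(0)); ctrl.move_linear([dx,dy,z+5.5],velocity=100)
    print(" set",touch(z+5.5,z+1.5,1.5,.7),"nominal",z+3)
    ctrl.command_gripper(min(1,ctrl.current_finger_gap()+.14)); ctrl.move_linear([dx,dy,z+lift],velocity=120)
    print(" t",ctrl.current_time()); return True
E
python3 - <<'E'
from arm import *
import cv2
print(do("a"))
p,_=ctrl.snapshot("side"); cv2.imwrite("pics/s1.png",cv2.resize(p[150:330,200:420],None,fx=3,fy=3))
E
```

```text
a gap mm 39.318621129244 F 35.07930563762784
 lifted gap 39.368016474144845 t 15.3167
 set (np.float64(14.725882352941177), np.float64(5.928677071776601)) nominal 13.625882352941177
 t 18.275
True
```

View pics/s1.png

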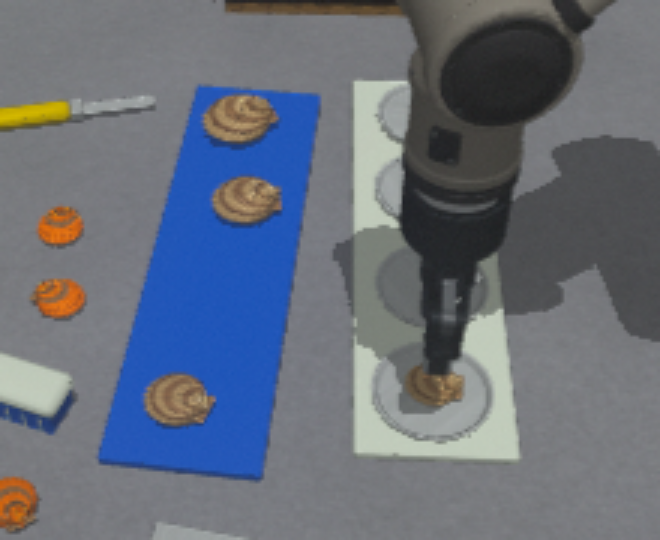

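shell_a sits in the dish next to the scale (crop (435,385)), flat and roughly central. Next is b, then c.

Run:
```python
from arm import *
import cv2
if do("b") and do("c"):
    p,_=ctrl.snapshot("side"); cv2.imwrite("pics/s2.png",cv2.resize(p[150:330,200:420],None,fx=3,fy=3))
```

```text
b gap mm 47.37237150101426 F 35.76920276507735
 lifted gap 47.583039264120956 t 21.1917
 set (np.float64(15.32549019607843), np.float64(1.736399384423959)) nominal 13.52549019607843
 t 24.0
c gap mm 55.778112569202754 F 36.21563027612865
 lifted gap 55.301933678170585 t 26.8333
 set (np.float64(15.04823529411765), np.float64(5.936648233156118)) nominal 13.948235294117648
 t 29.6417
```

View pics/s2.png

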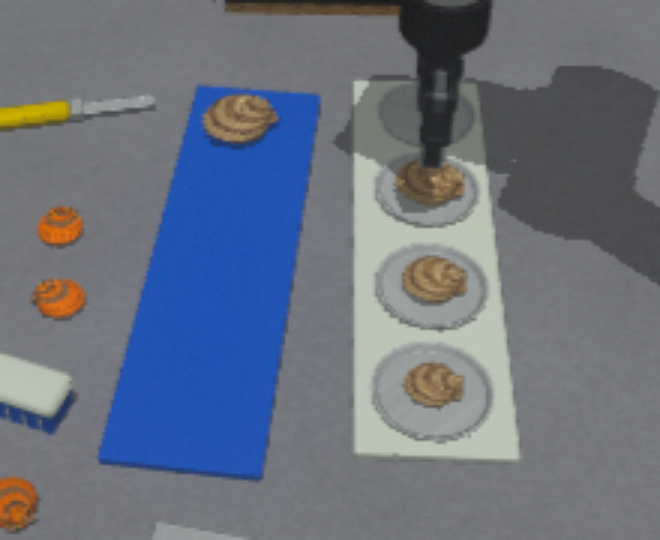

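a, b and c lie flat in dishes 1–3, counted from the scale. Now d, then clear the arm away and check.

Run:
```python
from arm import *
from see import *
print(do("d"))
ctrl.goto([450,-165,230],quat(0)); ctrl.move_joints([-1.357,0.342,1.524,0,1.275,-0.146])
p,_=ctrl.snapshot("top"); cv2.imwrite("pics/top1.png",p); s,_=ctrl.snapshot("side"); cv2.imwrite("pics/side1.png",s)
t=cv2.resize(p[228:295,185:378],(772,268),interpolation=2); u=cv2.resize(s[165:305,310:380],(150,300)); 
u=cv2.resize(cv2.rotate(s[165:305,310:380],cv2.ROTATE_90_CLOCKWISE),(600,300),interpolation=2)
cv2.imwrite("pics/end.png",np.vstack([t,cv2.copyMakeBorder(u,0,0,0,172,0)])); print(ctrl.current_time())
```

```text
d gap mm 63.72142979562461 F 37.47100277105346
 lifted gap 63.88228865483482 t 32.5583
 set (np.float64(14.67764705882353), np.float64(4.814258020216651)) nominal 12.877647058823529
 t 35.175
True
37.5083
```

View pics/end.png

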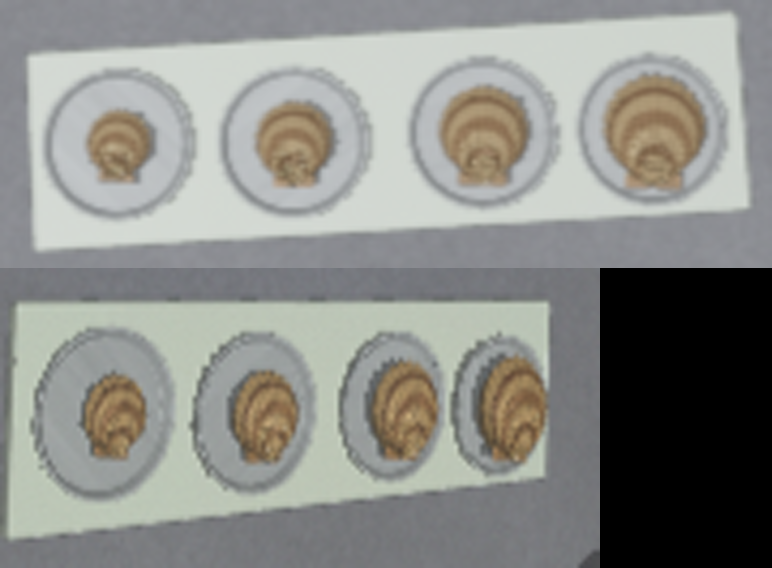

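All four lie in their dishes in size order from the scale (crop centres (120,141), (294,139), (484,130), (655,122)). d looks a few mm off-centre away from the robot, so I'll measure the offsets and check flatness from the depth.

Run:
```python
from see import *
from arm import S,D
p=cv2.imread("pics/top1.png"); _,d=ctrl.snapshot("top")
c=ctrl.calibration("top");T=np.array(c["camera_from_world"]);R,t=T[:3,:3],T[:3,3]
vv,uu=np.mgrid[0:420,0:560]; P=np.stack([(uu-c["cx"])/c["fx"]*d,(vv-c["cy"])/c["fy"]*d,d],-1); W=(P-t)@R
q=p.astype(int).copy(); q[...,0]+=35   # shift threshold for grey background
q=np.clip(q,0,255).astype(np.uint8)
g=dict(a=(21,25,9),b=(25,30,10),c=(29,35,12),d=(33,40,14))
for k in "abcd":
    r=fit_shell("top",q,13+g[k][2],*D[k],*g[k][:2])
    im,X,Y=rect("top",p,18,*D[k],half=60); gr=cv2.cvtColor(im,6).astype(int); 
    col=(im[...,2].astype(int)-im[...,0])<8; rad=np.hypot(X-D[k][0],Y-D[k][1])
    # dark rim pixels -> circle fit
    m=col&(rad>42)&(rad<54)&(gr<np.percentile(gr[(rad>42)&(rad<54)],35))
    (A,_,_,_)=np.linalg.lstsq(np.c_[X[m],Y[m],np.ones(m.sum())],X[m]**2+Y[m]**2,rcond=None); rr=np.sqrt(A[2]+A[0]**2/4+A[1]**2/4)
    x,y=r.x[:2]; s=np.hypot(W[...,0]-x,W[...,1]-y)<.6*g[k][0]
    a,_,_,_=np.linalg.lstsq(np.c_[W[s][:,0]-x,W[s][:,1]-y,np.ones(s.sum())],W[s][:,2],rcond=None)
    print(k,np.round(r.x,2),round(r.fun,3),"dish",np.round([A[0]/2,A[1]/2,rr],1),"slope",np.round(a,3),"top z",np.percentile(W[s][:,2],95).round(1))
```

```text
a [ 4.4083e+02  1.8137e+02 -7.0000e-02] 0.125 dish [440.  182.1  45.6] slope [-0.183 -0.043 29.481] top z 34.5
b [4.4207e+02 6.7430e+01 1.0000e-02] 0.109 dish [441.3  67.4  45.3] slope [-0.175  0.04  32.784] top z 36.7
c [ 4.4813e+02 -5.5810e+01 -3.0000e-02] 0.098 dish [447.  -55.7  45.2] slope [-9.4000e-02 -6.0000e-03  3.6564e+01] top z 40.9
d [ 4.5101e+02 -1.6584e+02 -4.0000e-02] 0.09 dish [ 449.  -165.5   45.1] slope [-0.158 -0.    39.35 ] top z 44.0
```

The centres are within 2 mm. The slope may just be the shells' natural hump near the hinge, so I'll compare it with the first depth picture, taken when they lay flat on the board.

Run:
```python
from see import *
from arm import S
d=np.load("top0.npy"); c=ctrl.calibration("top");T=np.array(c["camera_from_world"]);R,t=T[:3,:3],T[:3,3]
vv,uu=np.mgrid[0:420,0:560]; W=(np.stack([(uu-c["cx"])/c["fx"]*d,(vv-c["cy"])/c["fy"]*d,d],-1)-t)@R
for k in "abcd":
    x,y,yaw,w,_=S[k]; s=np.hypot(W[...,0]-x,W[...,1]-y)<.3*w; e=W[s]-[x,y,0]
    co,si=np.cos(yaw),np.sin(yaw)
    a=np.linalg.lstsq(np.c_[co*e[:,0]+si*e[:,1],co*e[:,1]-si*e[:,0],np.ones(len(e))],e[:,2],rcond=None)[0]; print(k,a.round(3),np.percentile(e[:,2],95).round(1))
```

```text
a [-1.5100e-01  3.0000e-03  2.6512e+01] 30.0
b [-1.8000e-01 -8.0000e-03  2.9982e+01] 34.6
c [-1.1400e-01  1.5000e-02  3.3072e+01] 37.4
d [-1.1100e-01  2.3000e-02  3.6373e+01] 40.9
```

The slopes match the original flat pose, and the heights are 3 mm higher, which is the thickness of the dish floor. So all four are seated flat.

```bash
python3 -c "
from plant import ctrl
print(ctrl.hand_in())"
```

```text
the job is handed in; nothing more can be done
None
```

I handed the job in at about 38 s on the robot's clock: the four scallops lie flat, within about 2 mm of the middle of their dishes, smallest next to the scale and largest farthest from it, each set down by touch rather than dropped.

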